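# Close up the board tester

### The arm

A 6-joint arm with a two-finger parallel gripper is mounted at the origin on a cart in front of the work surface, level with it; the furniture and walls round the work are solid. World frame = base frame: x ahead of the robot, y to its left, z up, the work surface at z = 0. Lengths are in m, angles in rad, forces in N, time in s.
With the tool pointing down it reaches from about 0.375 to 0.975 m from the base axis. Payload 3.8 kg.
Tool frame: the origin (TCP) lies where the fingers leave the gripper's body, on its centre line; the fingertips stand 73 mm ahead of it and the grasp point (between the pads) lies 54 mm ahead of it; z points along the fingers, y is the line along which they close (so a half turn about z gives the same grasp; the last joint's range is limited). The gripper opens to 85 mm and grips with 20 to 120 N. Pads are 22 mm wide; open, the fingers measure 114 mm over their backs; the gripper's body (76 mm by 85 mm) begins 54 mm behind the grasp point. The pads swing forward as they close: fully open they stand 13 mm farther back than shut.
Start: joints at [-1.308, 0.264, 1.604, -0, 1.274, -0.037], TCP at [0.199, -0.645, 0.304] pointing down, gripper open.
Joint ranges: [-2.63, 2.63], [-0.94, 2.18], [0.31, 2.57], [-1.31, 4.45], [0, 2.66], [-2.55, 2.55]. Speed limits (rad/s): [2.57, 2.57, 3.14, 3.14, 3.14, 3.14].

### API

Orientations are given as a rotation vector (axis times angle).
In Python, from workcell import read_state, viewer, bot gives the robot as it stands.
- The arm moves only by the tool jog_arm, never from a script. Its argument "increments" is a list that holds one entry, the list of rows, each a list of 7 numbers: the shift along the tool's x, y, z in units of 30 mm (1.0 is 30 mm), then the turn, a rotation vector about the tool's x, y, z in units of 6 degrees (1.0 is 6 degrees), then the opening, from -1 (shut) to 1 (fully open). A call has exactly 5 rows; each row shifts and turns the commanded pose from where the row before left it, along the tool's axes as they then stand; what a row does not reach is not made up. A row lasts 1/12 s, in which the tool goes at most 41.7 mm and 7.16 degrees, less where a joint would pass 70% of its speed; a pose out of reach is approached as far as the arm can. A call is refused whole if a number of a shift passes 1 or a number of a turn 1, either way. A call with a gripper value outside its range is refused whole. The fingers move at their own pace and stop on an object; "force" is the grip in N (left out, the last holds). Time passes only in rows, so rows that do not move let the fingers close, or fill a call up. It gives the time, the measured TCP pose, the force, the opening and the grip force at its end, in the units of the state.
- read_state(): the state, without advancing time (a new reading comes with each control period).
- viewer.read_camera(name): name is "side" or "top" or "wrist"; returns (picture, depth): 420x560x3 uint8, blue, green, red; 420x560 float32, m along the optical axis (not along the pixel's ray), 0 where there is no reading.
- viewer.camera_params(name): a dict with "fx", "fy", "cx", "cy" (pixels), "k1" (the pictures are not rectified: a ray, as slopes to the right and down, at radius r is drawn at 1 + k1 r^2 times it, then the intrinsics apply), "R" (3x3) and "t" (3): a world point X has camera coordinates R X + t; the wrist camera has in their place "hand_eye" (4x4, takes a point from camera to tool coordinates, whose origin is the TCP and whose axes are the flange's). Camera axes: x right, y down, z forward; pixel columns grow to the right and rows downward; lengths in m; the calibration is good to about 2 mm. A picture is of the moment at which its call begins: read the wrist's pose just before it. camera_params takes no time and is no camera call.
- bot.finish_job(): hands the job in; it is judged then, once.
The state is a dict: "time": time; "q": joint angles; "joint_vel": joint speeds; "joint_torque": joint torques, N m; "tool_pos": TCP position; "tcp_rot": TCP orientation; "wrist_force": force on the tool from outside, world axes, zero at the start; "torque": the same for the moment, N m; "width": opening from 0.0 (shut) to 1.0 (fully open); "grip_force": force on a finger pad.
Only numpy, scipy, OpenCV 4.12 (cv2) and the standard library are available. Lean on these libraries where they do the work, as an engineer would, in place of code of your own. Each camera call takes 0.05 s, during which the arm holds its last target. There are 200 camera calls.

### The job

Close up the board tester on the worktop: with the fingertips, first push the tray that carries the circuit board fully home into the housing, and only then push the raised cover down until it lies fully shut on top. Do not pinch or lift anything, do not shove the tester across the worktop, and leave the small things round it where they are.

Things in the scene. Friction and masses are not known exactly. Their poses are not given: they have to be found in the camera images.
- tester: Low grey housing, 220 mm deep (x), 136 wide (y), 58 tall without its cover, about 3 kg, loose on rubber feet. Origin: centre of underside. x points from its open front (facing the robot within 0.45 rad) to its closed back, y to its left, z up. The tray slides in at the front between side walls 12 thick, 112 apart, over a floor 12 high; the cover is hinged along its right (-y) top edge.
- tray (a joint): How far the tray stands out of its home place, in m: 0 = fully home against its stop, growing along the tester's -x, up to 0.10. It slides with about 2.5 N of friction and stays where it is left. A blue circuit board is fixed on it.
- tray_front (a point): Centre of the outer face of the tray's flat aluminium front panel: 108 mm wide, from 10 to 52 mm above the worktop, this point at 31 mm. It faces the tester's -x. With the tray home this point is 96 mm in front of the tester's origin, 14 mm inside the front ends of the side walls, so the fingertips must follow it in between the walls.
- cover (a joint): Angle of the cover in rad: 0 = shut, lying flat on the housing; 1.57 = standing upright; up to 2.0 (leaning out to the right). A stiff hinge holds it at any angle; it takes about 0.3 N m at most to turn it. There is no latch.
- cover_hinge (a point): Middle of the cover's hinge line, which runs along the tester's x at its right edge, 64 mm above the worktop and 68 mm to the right of the tester's origin. When shut the cover runs from here to the left.
- cover_edge (a point): Point on the cover's OUTER face (upper when shut), mid-length, near its free edge, 127 mm from the hinge line. The cover is a black frame with a 4 mm clear pane: 220 mm along the hinge, 136 from hinge line to free edge, bars 18 wide and 8 thick (hinge line at mid-thickness), and a lip 50 wide that reaches to 144 mm from the hinge line.
- capacitor: Bystander: dark-blue upright cylindrical capacitor, 22x22x40 mm, loose on the worktop; leave it alone. Origin: centre of its underside.
- heatsink: Bystander: finned light-metal heat sink, 36x40x22 mm, loose on the worktop; leave it alone. Origin: centre of its underside.
- terminals: Bystander: green terminal block, 10x40x12 mm, loose on the worktop; leave it alone. Origin: centre of its underside.
- syringe: Bystander: amber syringe lying down, 24x146x18 mm, loose on the worktop; leave it alone. Origin: centre of its underside.
- wick: Bystander: flat blue reel of wick, 35x64x10 mm, loose on the worktop; leave it alone. Origin: centre of its underside.

How it is judged:
By the outcome, as a careful person would: the job done as asked, in the order asked, and still so for the second after the job is handed in, with the robot touching nothing.
It also fails if it takes over 70 s, if anything falls off the work surface, if the arm or the gripper's body presses on something with over 40 N, if the wrist force passes 120 N, or if a joint passes its speed limit or range.

## Working session

There is one attempt and no reset: what is moved stays moved. The work goes in short steps, Python scripts to look and compute and a tool call to move; the robot and the scene stay as the last step left them, time stands still between calls to the robot, and variables do not carry over. Pictures are saved under pics/ and viewed, at most 10 in all, crops included, and the job is handed in when it is done.

Besides the shell and the picture viewer there is one more tool, called after "Emit:" as a command line: name --argument value ..., lists and objects as JSON in quotes. jog_arm: Moves the arm, as the interface text tells. Its arguments: {"type":"object","properties":{"increments":{"type":"array","items":{"type":"array","items":{"type":"array","items":{"type":"number"}}}},"force":{"type":"number"}},"required":["increments"]}

```bash
mkdir -p pics; cat > h.py <<'E'
import numpy as np, cv2
from workcell import read_state, viewer, bot
from scipy.spatial.transform import Rotation as Rn
def cloud(name):
    s=read_state(); im,d=viewer.read_camera(name); p=viewer.camera_params(name)
    h,w=d.shape; u,v=np.meshgrid(np.arange(w),np.arange(h))
    xd=(u-p['cx'])/p['fx']; yd=(v-p['cy'])/p['fy']; x,y=xd.copy(),yd.copy()
    for _ in range(8):
        r=1+p['k1']*(x*x+y*y); x=xd/r; y=yd/r
    P=np.stack([x*d,y*d,d],-1)
    if 'R' in p: W=(P-np.array(p['t']))@np.array(p['R'])
    else:
        H=np.array(p['hand_eye']); P=P@H[:3,:3].T+H[:3,3]
        W=P@Rn.from_rotvec(s['tcp_rot']).as_matrix().T+np.array(s['tool_pos'])
    W[d==0]=np.nan
    return im,d,W
E
python3 - <<'E'
from h import *
for n in ('top','side'):
    im,d,W=cloud(n); cv2.imwrite(f'pics/{n}0.png',im); np.save(f'{n}0.npy',W)
    print(n,viewer.camera_params(n))
print(read_state())
E
```

```text
top {'fx': 485.9761644909177, 'fy': 485.9761644909177, 'cx': 282.9075053938025, 'cy': 213.7815726574429, 'k1': -0.004637869781646723, 'R': array([[-0.00669895, -0.99990817,  0.01178061],
       [-0.99893197,  0.00615289, -0.04579363],
       [ 0.04571694, -0.0120748 , -0.99888145]]), 't': array([-0.04415234,  0.54955499,  1.19184814])}
side {'fx': 415.21925488133235, 'fy': 415.21925488133235, 'cx': 274.06808793411557, 'cy': 198.91632479880008, 'k1': 0.036037196921922955, 'R': array([[ 0.55701419,  0.8304054 ,  0.01273061],
       [ 0.71695753, -0.47306653, -0.51203511],
       [-0.41917429,  0.29433813, -0.85887017]]), 't': array([-0.25480281, -0.36996132,  1.36186847])}
{'time': 0.1, 'q': array([-1.30791127e+00,  2.64670026e-01,  1.60524090e+00,  3.08788271e-05,
        1.27371967e+00, -3.69309715e-02]), 'joint_vel': array([-0.00045673, -0.00278689, -0.00268867,  0.00185679, -0.00028279,
        0.00024549]), 'joint_torque': array([-7.49885999e-05, -5.16706288e+01, -3.68591845e+01,  9.00656403e-06,
        6.35407152e-03, -1.75426504e-05]), 'tool_pos': array([ 0.19920853, -0.64439147,  0.30268976]), 'tcp_rot': array([-3.10435571e+00, -4.68871011e-01,  3.14619448e-04]), 'wrist_force': array([ 0.63078581,  0.05349023, -0.33774409]), 'torque': array([ 0.00837411,  0.01890428, -0.03740685]), 'grip_force': 0.0, 'width': 0.9990619985991849}
```

View pics/top0.png

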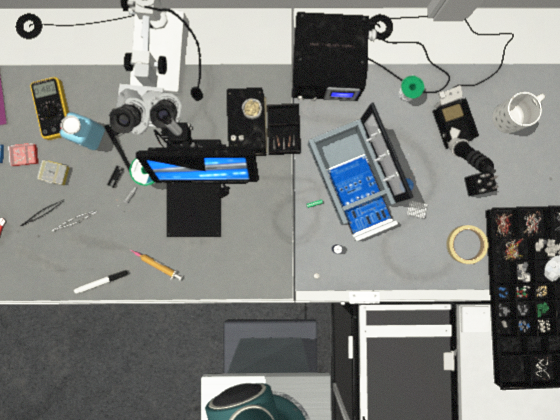

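View pics/side0.png

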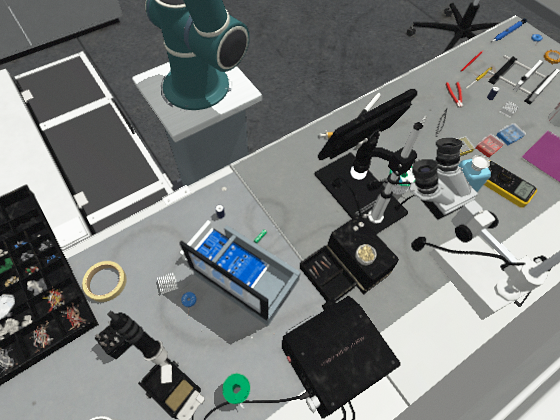

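The top view shows the tester at about (350,180), turned, with its tray out toward (372,218) and its cover upright along (385,150). The heat sink is at (417,211), the capacitor at (337,249), and the terminal block at (315,203). In the side view, the wick is at (188,298).

```bash
python3 - <<'E'
from h import *
W=np.load('top0.npy'); im=cv2.imread('pics/top0.png')
for (u,v) in [(415,211),(337,249),(315,203),(315,140),(345,220),(350,234),(395,222),(372,107),(410,198),(400,215),(388,160),(330,170)]: print(u,v,W[v,u].round(3))
c=cv2.resize(im[90:270,290:450],None,fx=4.4,fy=3.3*1,interpolation=cv2.INTER_CUBIC); c=cv2.resize(im[95:265,295:440],(682,800) ) if 0 else cv2.resize(im[95:265,290:450],(560,595),interpolation=cv2.INTER_CUBIC)
cv2.imwrite('pics/topc.png',c)
# housing rim
Z=W[...,2]; m=np.zeros(Z.shape,bool); m[95:265,295:440]=1
k=m&(abs(Z-.058)<.006)
pts=W[k][:,:2].astype(np.float32); print(len(pts)); 
kk=k.astype(np.uint8); n,l,s,c=cv2.connectedComponentsWithStats(kk)
for i in range(1,n):
  if s[i,4]>60: 
    p=W[l==i][:,:2].astype(np.float32); r=cv2.minAreaRect(p); print(s[i],r,cv2.boxPoints(r).round(3).tolist())
k=m&(Z>.09); p=W[k]; print('cover',len(p),p[:,2].max()); 
q=W[m&(Z>p[:,2].max()-.012)]; print(cv2.boxPoints(cv2.minAreaRect(q[:,:2].astype(np.float32))), np.median(q[:,2]))
c3=p.mean(0);U,S,V=np.linalg.svd(p-c3,full_matrices=False);print(c3,V,S)
hm=np.clip(Z*1500,0,255);hm[np.isnan(hm)]=0
E
```

```text
415 211 [ 0.554 -0.375  0.018]
337 249 [ 0.462 -0.177  0.042]
315 203 [ 0.575 -0.127  0.014]
315 140 [ 0.725 -0.126  0.054]
345 220 [ 0.531 -0.195  0.058]
350 234 [ 0.498 -0.215  0.004]
395 222 [ 0.526 -0.316  0.056]
372 107 [ 0.767 -0.236  0.197]
410 198 [ 0.573 -0.315  0.193]
400 215 [ 0.545 -0.34   0.009]
388 160 [ 0.66  -0.279  0.154]
330 170 [ 0.656 -0.164  0.027]
1518
[ 308  119   87  105 1318] ((0.6500851511955261, -0.21112295985221863), (0.22029653191566467, 0.13542215526103973), 21.808862686157227) [[0.5230000019073486, -0.1889999955892563], [0.5730000138282776, -0.3149999976158142], [0.777999997138977, -0.2329999953508377], [0.7269999980926514, -0.10700000077486038]]
cover 1681 0.2137115301077141
[[ 0.57575524 -0.3111172 ]
 [ 0.5783591  -0.31760815]
 [ 0.7744287  -0.23895445]
 [ 0.77182484 -0.23246351]] 0.20456669279934414
[ 0.67530244 -0.2712266   0.15842306] [[-0.9090321  -0.41432785  0.04464393]
 [-0.06789719  0.04155759 -0.99682643]
 [ 0.41115765 -0.90917842 -0.06590888]] [2.69784403 1.4985429  0.38690912]
```

View pics/topc.png

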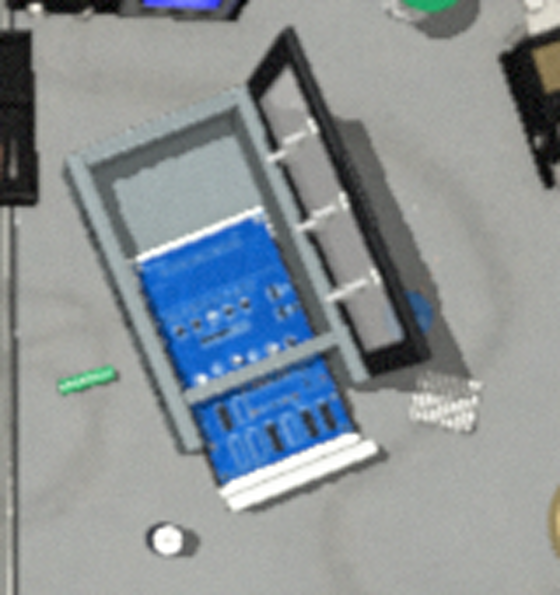

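```bash
cat >> h.py <<'E'
C=np.array([.650,-.211,0]); YAW=.382
def T(P): # world->tester
    c,s=np.cos(YAW),np.sin(YAW); return (np.asarray(P)-C)@np.array([[c,-s,0],[s,c,0],[0,0,1]])
def Winv(P):
    c,s=np.cos(YAW),np.sin(YAW); return np.asarray(P)@np.array([[c,-s,0],[s,c,0],[0,0,1]]).T+C
def tips(L=.073):
    s=read_state(); M=Rn.from_rotvec(s['tcp_rot']).as_matrix(); return T(np.array(s['tool_pos'])+L*M[:,2]),M,s
def need(tgt,L=.073): # shift in tool units of 30mm to put tip centre at tester point; tool-yaw turn units
    p,M,s=tips(L); d=Winv(tgt)-Winv(p); tx=M[:,0]; yaw=np.arctan2(tx[1],tx[0])
    print('tip_t',p.round(4),'shift units',(M.T@d/.03).round(2),'turn z units',round(-np.degrees(YAW-yaw)/6,2),'F',s['wrist_force'].round(1),'t',s['time'],'tilt',M[:,2].round(3))
E
python3 - <<'E'
from h import *
W=np.load('top0.npy'); im=cv2.imread('pics/top0.png'); t=T(W)
m=(t[...,0]<-.115)&(t[...,0]>-.26)&(abs(t[...,1])<.075)&(t[...,2]>.03)&(t[...,2]<.065)
p=t[m]; print(len(p),p.min(0),p.max(0))
h,e=np.histogram(p[:,0],np.arange(-.24,-.11,.005));print(list(zip(e.round(3),h)))
g=cv2.cvtColor(im,cv2.COLOR_BGR2GRAY); w=m&(g>170); q=t[w]; print(len(q),np.percentile(q,[2,50,98],axis=0).round(3))
# rim front/back/left/right extents
r=t[(abs(t[...,2]-.058)<.004)&(abs(t[...,0])<.13)&(abs(t[...,1])<.08)]; print(np.percentile(r,[.5,99.5],axis=0).round(4))
# crossbar
b=t[(abs(t[...,2]-.058)<.008)&(abs(t[...,1])<.04)&(t[...,0]<.07)&(t[...,0]>-.112)];print(np.percentile(b,[2,98],axis=0).round(3))
cv=t[(t[...,2]>.09)&(abs(t[...,0])<.12)&(t[...,1]<-.03)&(t[...,1]>-.15)]; 
for z in np.arange(.09,.22,.02):
  k=cv[abs(cv[:,2]-z)<.01]; print(round(z,2),len(k),np.percentile(k[:,1],[2,50,98]).round(3) if len(k) else '')
tp=cv[cv[:,2]>.195];print('top',np.percentile(tp,[1,50,99],axis=0).round(3))
need([-.25,0,.17])
E
```

```text
258 [-0.16085128 -0.05472074  0.03000266] [-0.11524122  0.05303059  0.05724615]
[(np.float64(-0.24), np.int64(0)), (np.float64(-0.235), np.int64(0)), (np.float64(-0.23), np.int64(0)), (np.float64(-0.225), np.int64(0)), (np.float64(-0.22), np.int64(0)), (np.float64(-0.215), np.int64(0)), (np.float64(-0.21), np.int64(0)), (np.float64(-0.205), np.int64(0)), (np.float64(-0.2), np.int64(0)), (np.float64(-0.195), np.int64(0)), (np.float64(-0.19), np.int64(0)), (np.float64(-0.185), np.int64(0)), (np.float64(-0.18), np.int64(0)), (np.float64(-0.175), np.int64(0)), (np.float64(-0.17), np.int64(0)), (np.float64(-0.165), np.int64(1)), (np.float64(-0.16), np.int64(79)), (np.float64(-0.155), np.int64(99)), (np.float64(-0.15), np.int64(38)), (np.float64(-0.145), np.int64(0)), (np.float64(-0.14), np.int64(3)), (np.float64(-0.135), np.int64(6)), (np.float64(-0.13), np.int64(12)), (np.float64(-0.125), np.int64(7)), (np.float64(-0.12), np.int64(13))]
214 [[-0.159 -0.052  0.032]
 [-0.154  0.     0.052]
 [-0.149  0.052  0.056]]
[[-0.1084 -0.067   0.0542]
 [ 0.1093  0.067   0.0619]]
[[-0.08  -0.038  0.054]
 [-0.071  0.038  0.063]]
0.09 98 [-0.068 -0.067 -0.062]
0.11 243 [-0.068 -0.067 -0.05 ]
0.13 208 [-0.068 -0.067 -0.063]
0.15 236 [-0.068 -0.067 -0.062]
0.17 263 [-0.068 -0.067 -0.05 ]
0.19 388 [-0.073 -0.066 -0.064]
0.21 229 [-0.072 -0.068 -0.065]
top [[-0.107 -0.073  0.195]
 [-0.    -0.068  0.2  ]
 [ 0.107 -0.065  0.21 ]]
tip_t [-0.5798 -0.234   0.2297] shift units [10.32 -8.67  2.01] turn z units -0.78 F [ 0.6  0.1 -0.3] t 0.1 tilt [-0.001  0.002 -1.   ]
```

Emit:
jog_arm --increments '[[[0.8,-0.7,0,0,0,-0.78,-1],[0.9,-0.7,0,0,0,0,-1],[0.9,-0.7,0,0,0,0,-1],[0.9,-0.7,0,0,0,0,-1],[0.9,-0.7,0,0,0,0,-1]]]' --force 20

```text
time: 0.52
tool_pos: [0.2853, -0.4979, 0.3031]
tcp_rot: [-3.084, -0.594, 0.0]
wrist_force: [1.1, -1.3, 0.9]
width: 0.301
grip_force: 0.0
```

Emit:
jog_arm --increments '[[[0.9,-0.7,0,0,0,0,-1],[0.9,-0.7,0,0,0,0,-1],[0.9,-0.7,0.2,0,0,0,-1],[0.9,-0.7,0.5,0,0,0,-1],[0,0,0,0,0,0,-1]]]'

```text
time: 0.93
tool_pos: [0.355, -0.3756, 0.2797]
tcp_rot: [-3.077, -0.6, 0.001]
wrist_force: [-1.7, 1.0, -1.0]
width: -0.002
grip_force: 0.0
```

```bash
python3 - <<'E'
from h import *
need([-.21,0,.03])
E
```

```text
tip_t [-0.3351 -0.0423  0.2067] shift units [ 4.17 -1.35  5.9 ] turn z units 0.03 F [-1.7  1.  -1. ] t 0.9333 tilt [-0.002  0.007 -1.   ]
```

Emit:
jog_arm --increments '[[[0.8,-0.27,0.8,0,0,0,-1],[0.8,-0.27,0.8,0,0,0,-1],[0.8,-0.27,0.8,0,0,0,-1],[0.7,-0.27,0.8,0,0,0,-1],[0.6,-0.27,0.8,0,0,0,-1]]]'

```text
time: 1.35
tool_pos: [0.4427, -0.3019, 0.1618]
tcp_rot: [3.084, 0.596, 0.0]
wrist_force: [0.9, 0.4, -0.4]
width: 0.001
grip_force: 0.0
```

Emit:
jog_arm --increments '[[[0,0,0.8,0,0,0,-1],[0,0,0.7,0,0,0,-1],[0,0,0.3,0,0,0,-1],[0,0,0,0,0,0,-1],[0,0,0,0,0,0,-1]]]'

```text
time: 1.77
tool_pos: [0.4416, -0.3028, 0.1087]
tcp_rot: [-3.084, -0.595, 0.001]
wrist_force: [-0.4, -0.3, 0.6]
width: 0.001
grip_force: 0.0
```

```bash
python3 - <<'E'
from h import *
need([-.17,0,.03])
im,d,W=cloud('side'); cv2.imwrite('pics/s1.png',cv2.resize(im[180:340,120:320],(800,640)[:2] if 0 else (750,600)))
E
```

```text
tip_t [-0.2276 -0.0074  0.0357] shift units [ 1.92 -0.25  0.19] turn z units -0.01 F [-0.4 -0.3  0.6] t 1.7667 tilt [-0.001  0.001 -1.   ]
```

View pics/s1.png

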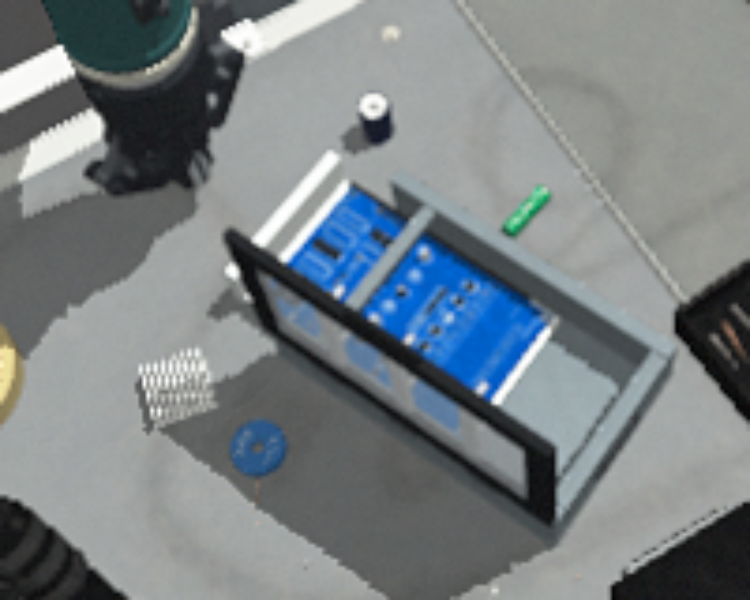

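The crop shows the gripper at (160,150), square in front of the panel at (300,210). The way is clear, so I will push.

Emit:
jog_arm --increments '[[[0.4,-0.15,0.1,0,0,0,-1],[0.4,-0.15,0,0,0,0,-1],[0.4,-0.1,0,0,0,0,-1],[0.3,0,0,0,0,0,-1],[0.3,0,0,0,0,0,-1]]]'

```text
time: 2.23
tool_pos: [0.4892, -0.2705, 0.1066]
tcp_rot: [3.083, 0.597, 0.002]
wrist_force: [0.3, -1.0, -0.4]
width: 0.0
grip_force: 0.0
```

Emit:
jog_arm --increments '[[[0.3,0,0,0,0,0,-1],[0.3,0,0,0,0,0,-1],[0.3,0,0,0,0,0,-1],[0.3,0,0,0,0,0,-1],[0.2,0,0,0,0,0,-1]]]'

```text
time: 2.65
tool_pos: [0.5275, -0.2552, 0.1058]
tcp_rot: [-3.084, -0.596, 0.0]
wrist_force: [-3.0, 0.1, 2.1]
width: -0.001
grip_force: 1.4
```

```bash
python3 - <<'E'
from h import *
need([-.107,0,.03])
im,d,W=cloud('side'); cv2.imwrite('pics/s2.png',cv2.resize(im[180:340,120:320],(750,600)))
t=T(W); r=t[(abs(t[...,2]-.058)<.004)&(abs(t[...,0])<.13)&(t[...,1]>.053)&(t[...,1]<.08)]; print(np.percentile(r,[.5,99.5],axis=0).round(4))
E
```

```text
tip_t [-0.1302  0.0047  0.0328] shift units [0.77 0.16 0.09] turn z units -0.0 F [-3.   0.1  2.1] t 2.65 tilt [-0.  0. -1.]
[[-0.1089  0.0539  0.0542]
 [ 0.1099  0.0703  0.0619]]
```

View pics/s2.png

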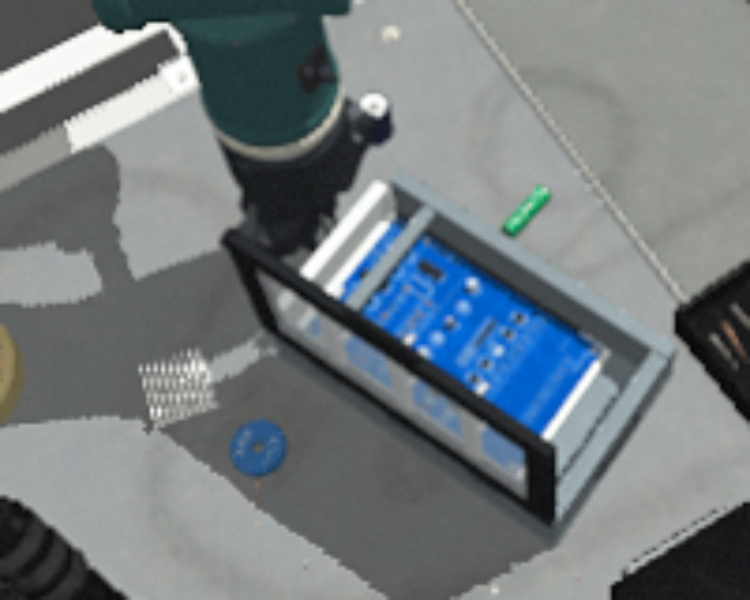

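The tray now stands between the walls, with its panel at (350,235), at about 3 N and with the housing unmoved. I will continue gently to the stop.

Emit:
jog_arm --increments '[[[0.15,0,0,0,0,0,-1],[0.15,0,0,0,0,0,-1],[0.15,0,0,0,0,0,-1],[0.1,0,0,0,0,0,-1],[0.05,0,0,0,0,0,-1]]]'

```text
time: 3.12
tool_pos: [0.5435, -0.2488, 0.1057]
tcp_rot: [-3.085, -0.596, 0.0]
wrist_force: [-2.0, -2.1, 0.5]
width: -0.0
grip_force: 1.3
```

Emit:
jog_arm --increments '[[[0.03,0,0,0,0,0,-1],[0.03,0,0,0,0,0,-1],[0,0,0,0,0,0,-1],[0,0,0,0,0,0,-1],[0,0,0,0,0,0,-1]]]'

```text
time: 3.53
tool_pos: [0.5449, -0.2482, 0.1058]
tcp_rot: [-3.085, -0.595, -0.0]
wrist_force: [-0.0, -0.1, -1.0]
width: -0.0
grip_force: 0.7
```

```bash
python3 - <<'E'
from h import *
need([-.107,0,.03])
E
```

```text
tip_t [-0.1114  0.0047  0.0328] shift units [0.15 0.16 0.09] turn z units -0.01 F [-0.  -0.1 -1. ] t 3.5333 tilt [ 0.  0. -1.]
```

Emit:
jog_arm --increments '[[[0.02,0,0,0,0,0,-1],[0.02,0,0,0,0,0,-1],[0.02,0,0,0,0,0,-1],[0.02,0,0,0,0,0,-1],[0.02,0,0,0,0,0,-1]]]'

```text
time: 3.95
tool_pos: [0.5476, -0.2471, 0.1058]
tcp_rot: [-3.084, -0.596, 0.0]
wrist_force: [-1.1, -1.8, -1.3]
width: 0.0
grip_force: 1.3
```

Emit:
jog_arm --increments '[[[0.01,0,0,0,0,0,-1],[0.01,0,0,0,0,0,-1],[0.01,0,0,0,0,0,-1],[0.01,0,0,0,0,0,-1],[0.01,0,0,0,0,0,-1]]]'

```text
time: 4.37
tool_pos: [0.5485, -0.2468, 0.1058]
tcp_rot: [-3.084, -0.596, 0.002]
wrist_force: [-5.3, -3.5, 0.4]
width: 0.001
grip_force: 3.2
```

Emit:
jog_arm --increments '[[[0.01,0,0,0,0,0,-1],[0.01,0,0,0,0,0,-1],[0.01,0,0,0,0,0,-1],[0.0,0,0,0,0,0,-1],[0.0,0,0,0,0,0,-1]]]'

```text
time: 4.78
tool_pos: [0.5486, -0.2467, 0.1058]
tcp_rot: [-3.084, -0.596, 0.005]
wrist_force: [-7.2, -3.2, 1.5]
width: -0.001
grip_force: 4.1
```

```bash
python3 - <<'E'
from h import *
need([-.107,0,.03])
E
```

```text
tip_t [-0.1076  0.0047  0.0328] shift units [0.02 0.16 0.09] turn z units -0.0 F [-7.2 -3.2  1.5] t 4.7833 tilt [-0.003 -0.    -1.   ]
```

Stalled at the stop: about 8 N, with the face at x ≈ −0.0966. Now retreat and rise.

Emit:
jog_arm --increments '[[[-0.2,0,0,0,0,0,-1],[-0.5,0,0,0,0,0,-1],[-0.7,0,0,0,0,0,-1],[-0.6,0,-0.4,0,0,0,-1],[-0.2,0,-0.8,0,0,0,-1]]]'

```text
time: 5.2
tool_pos: [0.4841, -0.2698, 0.1388]
tcp_rot: [-3.08, -0.593, 0.009]
wrist_force: [-0.2, 0.2, 0.8]
width: 0.001
grip_force: 0.0
```

Emit:
jog_arm --increments '[[[0,0,-0.9,0,0,0,-1],[0,0,-1,0,0,0,-1],[0,0,-1,0,0,0,-1],[0,0.4,-1,0,0,0,-1],[0,0.8,-1,0,0,0,-1]]]'

```text
time: 5.62
tool_pos: [0.5011, -0.3027, 0.2906]
tcp_rot: [-3.083, -0.598, -0.002]
wrist_force: [1.0, -0.2, -0.8]
width: -0.003
grip_force: 0.0
```

Emit:
jog_arm --increments '[[[0,0.8,-1,0,0,0,-1],[0,0.8,-0.8,0,0,0,-1],[0,0.8,0,0,0,0,-1],[0,0.8,0,0,0,0,-1],[0,0,0,0,0,0,-1]]]'

```text
time: 6.03
tool_pos: [0.5386, -0.3971, 0.3438]
tcp_rot: [3.081, 0.592, 0.004]
wrist_force: [0.1, -0.6, 0.8]
width: -0.003
grip_force: 0.0
```

```bash
python3 - <<'E'
from h import *
need([0,-.13,.26])
im,d,W=cloud('top'); cv2.imwrite('pics/t3.png',cv2.resize(im[95:265,290:450],(560,595)))
t=T(W); g=cv2.cvtColor(im,cv2.COLOR_BGR2GRAY)
r=t[(abs(t[...,2]-.058)<.004)&(abs(t[...,0])<.13)&(abs(t[...,1])<.08)]; print(np.percentile(r,[.5,99.5],axis=0).round(4))
q=t[(t[...,0]<-.08)&(t[...,0]>-.2)&(abs(t[...,1])<.05)&(g>170)&(abs(t[...,2]-.05)<.012)];print(len(q),np.percentile(q,[2,50,98],axis=0).round(3) if len(q) else '')
E
```

```text
tip_t [-0.1726 -0.1314  0.2708] shift units [ 5.75 -0.06  0.37] turn z units -0.02 F [ 0.1 -0.6  0.8] t 6.0333 tilt [ 0.003 -0.003 -1.   ]
[[-0.1084 -0.067   0.0541]
 [ 0.1094  0.0672  0.0619]]
173 [[-0.096 -0.048  0.047]
 [-0.091  0.001  0.052]
 [-0.086  0.048  0.056]]
```

View pics/t3.png

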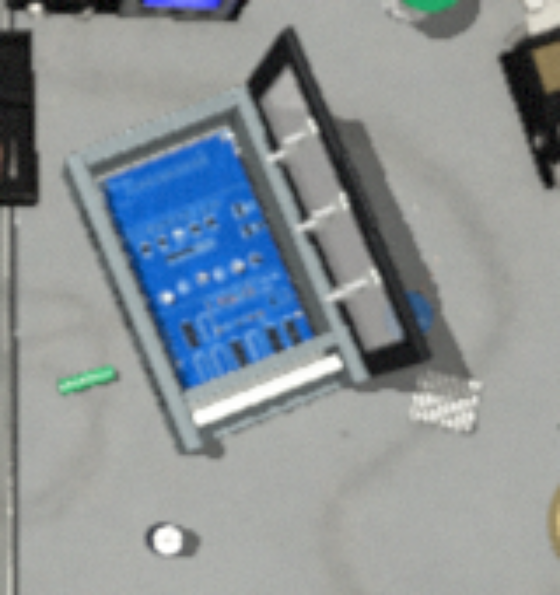

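The picture shows the tray home, with its white panel at (270,390) inside the walls, and the housing and small things unmoved. Next, the cover.

Emit:
jog_arm --increments '[[[0.9,0,0,0,0,0,-1],[1,0,0,0,0,0,-1],[1,0,0,0,0,0,-1],[1,0,0,0,0,0,-1],[1,0,0,0,0,0,-1]]]'

```text
time: 6.5
tool_pos: [0.6747, -0.3371, 0.3428]
tcp_rot: [-3.083, -0.596, -0.0]
wrist_force: [0.4, -0.7, 0.5]
width: 0.001
grip_force: 0.0
```

Emit:
jog_arm --increments '[[[0.8,0,0.5,0,0,0,-1],[0,0,0.8,0,0,0,-1],[0,0,0.8,0,0,0,-1],[0,0,0.7,0,0,0,-1],[0,0,0,0,0,0,-1]]]'

```text
time: 6.92
tool_pos: [0.6936, -0.3271, 0.2517]
tcp_rot: [-3.077, -0.596, 0.013]
wrist_force: [-0.2, 0.2, -0.7]
width: 0.001
grip_force: 0.0
```

```bash
python3 - <<'E'
from h import *
need([0,-.0865,.187])
E
```

```text
tip_t [-0.0033 -0.1233  0.1787] shift units [ 0.11 -1.23 -0.27] turn z units 0.0 F [-0.2  0.2 -0.7] t 6.9167 tilt [-0.01   0.006 -1.   ]
```

Emit:
jog_arm --increments '[[[0.1,-0.4,-0.28,0,0,0,-1],[0,-0.4,0,0,0,0,-1],[0,-0.3,0,0,0,0,-1],[0,-0.15,0,0,0,0,-1],[0,-0.1,0,0,0,0,-1]]]'

```text
time: 7.33
tool_pos: [0.6845, -0.2898, 0.2699]
tcp_rot: [3.083, 0.597, 0.004]
wrist_force: [0.0, 1.0, -0.6]
width: 0.0
grip_force: 0.0
```

Emit:
jog_arm --increments '[[[0,-0.2,0.01,0,0,0,-1],[0,-0.2,0.02,0,0,0,-1],[0,-0.2,0.02,0,0,0,-1],[0,-0.2,0.03,0,0,0,-1],[0,-0.2,0.03,0,0,0,-1]]]'

```text
time: 7.75
tool_pos: [0.673, -0.2628, 0.2643]
tcp_rot: [3.084, 0.595, 0.001]
wrist_force: [0.5, -1.2, 3.0]
width: 0.002
grip_force: 1.3
```

```bash
python3 - <<'E'
from h import *
need([0,-.0235,.1743])
im,d,W=cloud('side'); cv2.imwrite('pics/s4.png',cv2.resize(im[150:340,100:340],(757,600)))
E
```

```text
tip_t [ 0.0021 -0.0567  0.1913] shift units [-0.07 -1.11  0.57] turn z units -0.01 F [ 0.5 -1.2  3. ] t 7.75 tilt [ 0.001 -0.    -1.   ]
```

View pics/s4.png

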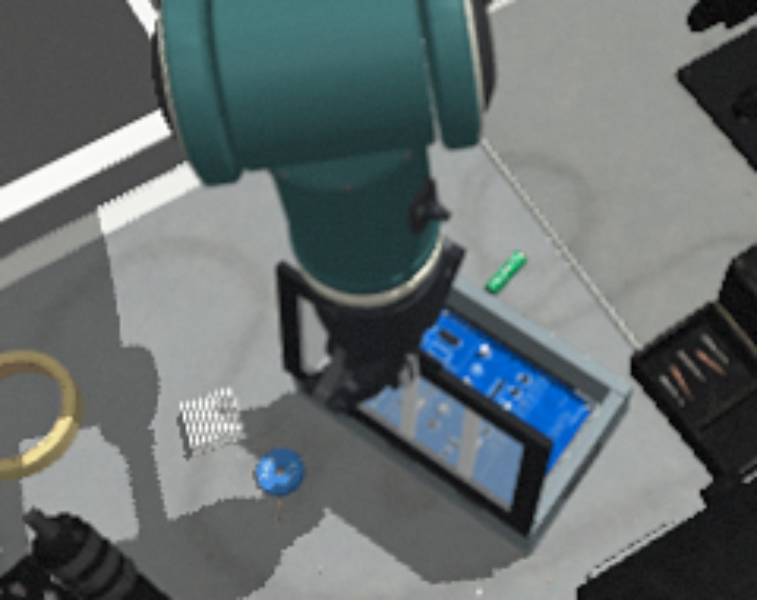

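The cover at (420,370) is leaning in, pushed by the fingertips at about 2–3 N. I will continue along the arc.

Emit:
jog_arm --increments '[[[0,-0.22,0.1,0,0,0,-1],[0,-0.22,0.11,0,0,0,-1],[0,-0.22,0.11,0,0,0,-1],[0,-0.22,0.12,0,0,0,-1],[0,-0.22,0.12,0,0,0,-1]]]'

```text
time: 8.22
tool_pos: [0.6603, -0.2317, 0.2463]
tcp_rot: [-3.084, -0.596, 0.001]
wrist_force: [0.5, -0.4, 2.4]
width: 0.002
grip_force: 0.5
```

Emit:
jog_arm --increments '[[[0,-0.19,0.11,0,0,0,-1],[0,-0.18,0.12,0,0,0,-1],[0,-0.18,0.13,0,0,0,-1],[0,-0.17,0.14,0,0,0,-1],[0,-0.16,0.14,0,0,0,-1]]]'

```text
time: 8.63
tool_pos: [0.6508, -0.2074, 0.2276]
tcp_rot: [-3.084, -0.596, 0.0]
wrist_force: [1.4, 0.6, 0.3]
width: -0.001
grip_force: 0.5
```

```bash
python3 - <<'E'
from h import *
need([0,.0238,.130])
E
```

```text
tip_t [0.0021 0.003  0.1546] shift units [-0.07 -0.69  0.82] turn z units -0.0 F [1.4 0.6 0.3] t 8.6333 tilt [-0.  0. -1.]
```

Emit:
jog_arm --increments '[[[0,-0.15,0.15,0,0,0,-1],[0,-0.15,0.16,0,0,0,-1],[0,-0.14,0.16,0,0,0,-1],[0,-0.13,0.17,0,0,0,-1],[0,-0.12,0.18,0,0,0,-1]]]'

```text
time: 9.05
tool_pos: [0.6431, -0.1884, 0.2028]
tcp_rot: [3.085, 0.596, -0.0]
wrist_force: [0.5, -0.7, 1.1]
width: -0.003
grip_force: 0.3
```

Emit:
jog_arm --increments '[[[0,-0.1,0.18,0,0,0,-1],[0,-0.1,0.2,0,0,0,-1],[0,-0.09,0.2,0,0,0,-1],[0,-0.08,0.2,0,0,0,-1],[0,-0.08,0.2,0,0,0,-1]]]'

```text
time: 9.47
tool_pos: [0.6381, -0.1759, 0.1733]
tcp_rot: [-3.084, -0.596, 0.0]
wrist_force: [0.6, -0.3, 0.0]
width: -0.0
grip_force: 0.3
```

```bash
python3 - <<'E'
from h import *
need([0,.0425,.068])
E
```

```text
tip_t [0.002  0.037  0.1003] shift units [-0.07 -0.18  1.08] turn z units -0.0 F [ 0.6 -0.3  0. ] t 9.4667 tilt [-0.  0. -1.]
```

Emit:
jog_arm --increments '[[[0,-0.06,0.2,0,0,0,-1],[0,-0.05,0.2,0,0,0,-1],[0,-0.04,0.2,0,0,0,-1],[0,-0.02,0.2,0,0,0,-1],[0,0,0.12,0,0,0,-1]]]'

```text
time: 9.88
tool_pos: [0.636, -0.1712, 0.1453]
tcp_rot: [-3.084, -0.596, 0.001]
wrist_force: [0.5, -0.3, 0.2]
width: -0.001
grip_force: 0.3
```

Emit:
jog_arm --increments '[[[0,0,0.04,0,0,0,-1],[0,0,0.04,0,0,0,-1],[0,0,0.03,0,0,0,-1],[0,0,0.03,0,0,0,-1],[0,0,0,0,0,0,-1]]]'

```text
time: 10.3
tool_pos: [0.6365, -0.1717, 0.1423]
tcp_rot: [3.084, 0.595, 0.001]
wrist_force: [-0.1, 1.1, 0.3]
width: 0.007
grip_force: 0.0
```

Emit:
jog_arm --increments '[[[0,0,0.02,0,0,0,-1],[0,0,0.02,0,0,0,-1],[0,0,0.02,0,0,0,-1],[0,0,0.02,0,0,0,-1],[0,0,0.02,0,0,0,-1]]]'

```text
time: 10.72
tool_pos: [0.6365, -0.1716, 0.1393]
tcp_rot: [3.084, 0.595, 0.001]
wrist_force: [0.3, -0.1, 0.3]
width: 0.0
grip_force: 0.3
```

```bash
python3 - <<'E'
from h import *
need([0,.0425,.068])
im,d,W=cloud('side'); cv2.imwrite('pics/s5.png',cv2.resize(im[150:340,100:340],(757,600)))
E
```

```text
tip_t [0.0022 0.0416 0.0663] shift units [-0.07 -0.03 -0.06] turn z units -0.01 F [ 0.3 -0.1  0.3] t 10.7167 tilt [ 0. -0. -1.]
```

View pics/s5.png

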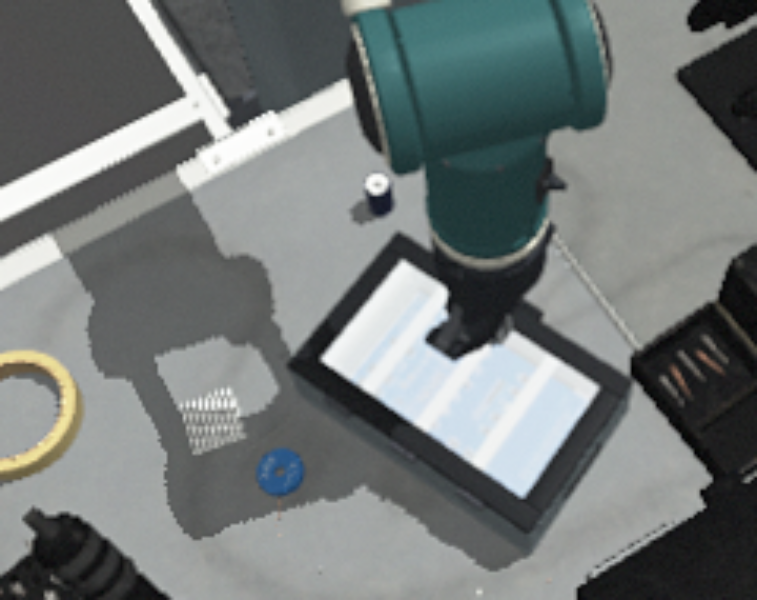

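The cover now looks nearly flat, with the fingertips at (460,335) near its free edge. I will press until the force rises.

Emit:
jog_arm --increments '[[[0,0,0.02,0,0,0,-1],[0,0,0.02,0,0,0,-1],[0,0,0.02,0,0,0,-1],[0,0,0.02,0,0,0,-1],[0,0,0.02,0,0,0,-1]]]'

```text
time: 11.18
tool_pos: [0.6366, -0.1715, 0.1385]
tcp_rot: [3.084, 0.596, 0.0]
wrist_force: [-5.5, 1.6, 15.2]
width: -0.004
grip_force: 7.5
```

Emit:
jog_arm --increments '[[[0,0,0.02,0,0,0,-1],[0,0,0.02,0,0,0,-1],[0,0,0,0,0,0,-1],[0,0,0,0,0,0,-1],[0,0,0,0,0,0,-1]]]'

```text
time: 11.6
tool_pos: [0.6365, -0.1715, 0.1384]
tcp_rot: [3.084, 0.596, 0.001]
wrist_force: [-7.3, 2.3, 17.3]
width: 0.001
grip_force: 8.5
```

Hard stop at 17 N: the cover is shut. Lift off and check.

Emit:
jog_arm --increments '[[[0,0,-0.3,0,0,0,-1],[0,0,-0.8,0,0,0,-1],[0,0,-1,0,0,0,-1],[0,0,-1,0,0,0,-1],[-0.6,0,-1,0,0,0,-1]]]'

```text
time: 12.02
tool_pos: [0.6212, -0.1773, 0.259]
tcp_rot: [-3.084, -0.598, -0.003]
wrist_force: [0.3, -0.1, 0.1]
width: -0.004
grip_force: 0.0
```

Emit:
jog_arm --increments '[[[-0.9,0.3,-0.5,0,0,0,-1],[-0.9,0.6,0,0,0,0,-1],[-0.9,0.8,0,0,0,0,-1],[-0.9,0.8,0,0,0,0,-1],[-0.9,0.8,0,0,0,0,-1]]]'

```text
time: 12.43
tool_pos: [0.5303, -0.3213, 0.2733]
tcp_rot: [3.084, 0.597, 0.001]
wrist_force: [-0.2, -0.8, 1.1]
width: -0.0
grip_force: 0.0
```

Emit:
jog_arm --increments '[[[-0.6,0.8,0,0,0,0,-1],[-0.4,0.8,0,0,0,0,-1],[-0.2,0.8,0,0,0,0,-1],[0,0,0,0,0,0,-1],[0,0,0,0,0,0,-1]]]'

```text
time: 12.85
tool_pos: [0.5242, -0.4017, 0.2725]
tcp_rot: [-3.085, -0.592, 0.0]
wrist_force: [-0.0, 0.4, -0.1]
width: 0.004
grip_force: 0.0
```

```bash
python3 - <<'E'
from h import *
im,d,W=cloud('top'); cv2.imwrite('pics/t6.png',cv2.resize(im[95:265,290:450],(560,595)))
t=T(W); g=cv2.cvtColor(im,cv2.COLOR_BGR2GRAY)
k=(abs(t[...,0])<.105)&(g<70)&(abs(t[...,2]-.07)<.03)
for a,b in ((-.068,-.05),(-.02,.02),(.05,.068),(.069,.078)):
  r=t[k&(t[...,1]>a)&(t[...,1]<b)]; print(a,len(r),np.median(r[:,2]).round(4) if len(r) else '')
r=t[(abs(t[...,2]-.067)<.008)&(abs(t[...,0])<.14)&(abs(t[...,1])<.1)]; print(np.percentile(r,[.5,99.5],axis=0).round(4))
q=t[(t[...,0]<-.12)&(t[...,0]>-.2)&(abs(t[...,1])<.05)&(t[...,2]>.025)&(t[...,2]<.07)];print('tray out pts',len(q))
print(read_state()['wrist_force'].round(1))
E
```

```text
-0.068 538 0.0689
-0.02 149 0.0685
0.05 603 0.0682
0.069 28 0.0671
[[-0.1092 -0.0703  0.0611]
 [ 0.1083  0.0722  0.0732]]
tray out pts 0
[ 0.6 -0.7  0.3]
```

View pics/t6.png

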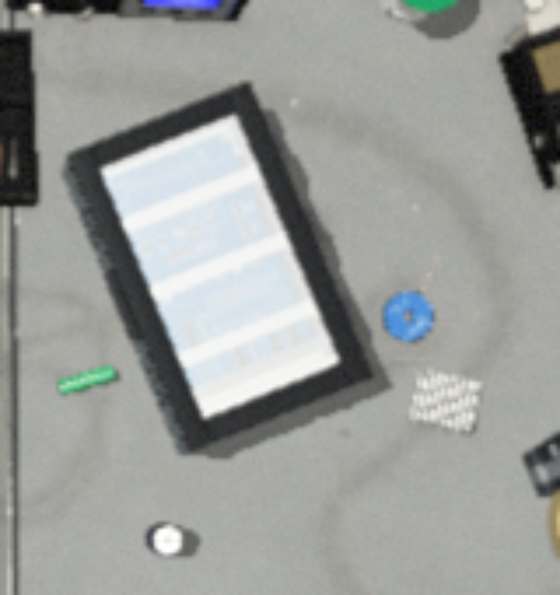

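The cover is level at 68–69 mm across its whole width and fully shut. The tray is in, the tester hasn't moved, and the small things are where they were.

```bash
python3 -c "
from workcell import bot
print(bot.finish_job())"
```

```text
the job is handed in; nothing more can be done
None
```

The job is handed in: the tray was pushed home to its stop first, then the cover was pushed fully shut, and the camera check showed the tester and the small things round it unmoved.

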